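Clamp a stack of drilled cards in the studio's rod jig

TASK

Take the loose drilled clamp plate by its black bridge handle and lower it, square and without dropping it, over the tall steel rod of the card jig, with its red ears beside the yellow hooks. Press it gently down against the sprung card bed, turn it clockwise until both red ears are fully under the hooks, and let go, so that the spring holds it clamped level. Feel your way: never push on the jig with more than about 40 N, and leave the cup, the bottle and the tin where they are.

Things in the scene. Friction and masses are not known exactly. Their poses are not given: they have to be found in the camera images.
- plate_bar (a point): centre of the black handle bar of the loose clamp plate, 130 mm above the plate's flat underside, straight over its hole. The bar is 16 x 16 mm in section and runs along the plate's x axis, 62 mm free between two dark uprights (10 mm along x, 14 mm along y, at x +-36 mm). Axes: the plate's, z up. Weighs 0.45 to 0.65 kg, alike after a half turn. Gripped by the bar it swings easily along x, hardly along y.
- plate_hole (a point): centre of the plate's hole, at its flat underside; axes as the plate's. The hole, 15.5 mm across with a 1 mm chamfer below, goes through an aluminium block 50 x 54 x 24 mm (x, y, height). On both sides along x the plate goes on 14 mm thick: 44 mm wide out to x +-38 mm, then as red ears 24 mm wide that end at x +-70 mm.
- jig_seat (a point): centre of the fixed card jig, 46 mm above the desk, at the free height of its sprung card bed (98 x 98 mm, green, white and blue cards fixed on it); moves neither with bed nor rod. z up, x towards hook_a. The upright steel rod (14 mm across, top 138 mm up, its last 4 mm tapered to 9 mm) is clamped in an adjusting slot along x: it stands 5.5 to 8 mm from this centre, towards either hook: feel or see which.
- hook_a (a point): middle of the underside of one yellow hook's roof, on the jig's x axis, 67 mm from the jig's centre, 53 mm above the desk. Roof: 55 to 92 mm from the centre, 20 mm wide (y +-10), 10 mm thick, on a post at 82 to 92 mm. Open on its anticlockwise side (seen from above), closed on the clockwise side by an end stop 18 mm off the x axis. The jig's grey base is 210 x 120 x 18 mm.
- hook_b (a point): the same point of the other yellow hook, opposite the first, alike after a half turn about the jig's centre. Put the plate on with its x axis 30 to 125 degrees (best some 70) anticlockwise of the jig's x, so that its ears clear both hooks; press, then turn clockwise till the plate's x lies along the jig's x, within 8 degrees, either way round; the ears meet the end stops about 5 degrees beyond that line.
- bed (a joint): how far the sprung bed is pressed down, in m: 0 free, 0.012 on its hard stop. It resists with about 9 N at the start plus 0.6 N per mm (16 N at the stop), damped; the plate's weight supplies some 5 N of it. The ears go under the roofs from 0.007 on, best at 0.009 to 0.011; once let go with its ears under the roofs, the spring lifts the plate against them and the bed stays near 0.007.
- mug_mid (a point): middle of the pink cup, 76 mm across, 85 mm tall: leave alone
- glue_mid (a point): middle of the white glue bottle, 52 mm across, 120 mm tall: leave alone
- tin_mid (a point): middle of the brass tin, 68 mm across, 60 mm tall: leave alone

How it is judged:
By the outcome, as a careful person would: the job done as asked, in the order asked, and still so for the second after the job is handed in, with the robot touching nothing.
It also fails if it takes over 58 s, if anything falls off the work surface, if the arm or the gripper's body presses on something with over 40 N, if the wrist force passes 120 N, or if a joint passes its speed limit or range.

ROBOT

A 7-joint arm with a two-finger parallel gripper is mounted at the origin on the work surface. World frame = base frame: x ahead of the robot, y to its left, z up, the work surface at z = 0. Lengths are in m, angles in rad, forces in N, time in s.
With the tool pointing down it reaches from about 0.4 to 0.85 m from the base axis. Payload 10.4 kg.
Tool frame: the origin (TCP) lies between the finger pads; the fingertips stand r.nose_length ahead of it and the grasp point (between the pads) lies 6 mm ahead of it (r.nose_length is the distance from the TCP to the fingertips, in m); z points along the fingers, x is the direction in which the jaws open and shut, and the axes are right-handed (so a half turn about z gives the same grasp; the last joint's range is limited). The gripper opens to 87 mm and grips with 3 to 60 N. Pads are 19 mm wide; open, the fingers measure 117 mm over their backs; the gripper's body (75 mm by 190 mm) begins 51 mm behind the grasp point.
Start: joints at [1.161, 0.332, -0.065, 1.46, 0.022, 1.35, -0.088], TCP at [0.236, -0.579, 0.248] pointing down, gripper open.
Joint ranges: [-2.6, 2.6], [-0.5, 2.12], [-1.47, 1.34], [0.16, 2.42], [-1.27, 4.41], [0.06, 2.06], [-2.6, 2.6]. Speed limits (rad/s): [2.22, 2.22, 2.79, 2.79, 3.14, 3.14, 3.14].

INTERFACE

Orientations are given as a unit quaternion [x, y, z, w].
In Python, from bench import r gives the robot as it stands. The module is installed in compiled form; this text tells all that it offers.
- The arm moves only by the shell command python3 -m creep 'ROWS' [OPENING] [FORCE]. ROWS is JSON, a list of rows, each an object of numbers: "x", "y", "z": the shift along the world's x, y, z in m; "spin": the turn about the world's z in degrees. In form: [{"x": .., "y": .., "z": .., "spin": ..}, ...]. A call has 1 to 12 rows; each row is the pose to reach, as a shift and turn from the pose commanded when the call began; what a row does not reach only later rows make up. A row lasts 1/8 s, in which the tool goes at most 62.5 mm and 10.7 degrees, less where a joint would pass 70% of its speed; a pose out of reach is approached as far as the arm can. A call with a gripper value outside its range is refused whole. OPENING is the finger opening in m, from 0 to 0.087, set as the call begins (- or left out, the last holds). The fingers move at their own pace and stop on an object; FORCE is the grip in N (left out, the last holds). Time passes only in rows, so rows that repeat a pose let the fingers close. It gives the time, the measured TCP pose, the force and the opening at its end, in the units of the state.
- r.read_state(): the state, without advancing time (a new reading comes with each control period).
- r.camera(name): name is "scene" or "top"; returns a dict with "pixels" (400x640x3 uint8, blue, green, red), "z_map" (400x640 float32, m along the optical axis (not along the pixel's ray), 0 where there is no reading), "K" (3x3 intrinsics, pixels), "R" (3x3) and "t" (3): a world point X has camera coordinates R X + t. Camera axes: x right, y down, z forward; pixel columns grow to the right and rows downward; lengths in m; the calibration is good to about 2 mm. A picture is of the moment at which its call begins.
- r.close_job(): hands the job in, once; it reports no verdict.
The state is a dict: "time": time; "joint_positions": joint angles; "joint_vel": joint speeds; "joint_torque": joint torques, N m; "ee_pos": TCP position; "eef_rot": TCP orientation; "ft_force": force on the tool from outside, world axes, zero at the start; "torque": the same for the moment, N m; "width": finger opening in m.
Only numpy, scipy, OpenCV 4.12 (cv2) and the standard library are available. Lean on these libraries where they do the work, as an engineer would, in place of code of your own. Each camera call takes 0.05 s, during which the arm holds its last target. There are 200 camera calls.

## Working session

There is one attempt and no reset: what is moved stays moved. The work goes in short steps, Python scripts to look and compute and a shell command to move; the robot and the scene stay as the last step left them, time stands still between calls to the robot, and variables do not carry over. Pictures are saved under pics/ and viewed, about 8 in all and at most 12, crops included, and the job is handed in when it is done.

```bash
mkdir -p pics && cat > h.py <<'E'
import numpy as np, cv2
from bench import r
def snap(name, fn, crop=None, s=1):
    c=r.camera(name); np.savez('pics/'+fn+'.npz',**c)
    p=c['pixels']
    if crop: x0,y0,x1,y1=crop; p=p[y0:y1,x0:x1]
    cv2.imwrite('pics/'+fn+'.png',cv2.resize(p,None,fx=s,fy=s,interpolation=cv2.INTER_CUBIC)); return c
def world(c,u,v,z=None):
    """z given: intersect with plane world z; else depth"""
    K,R,t=c['K'],c['R'],c['t']; d=np.linalg.solve(K,[u,v,1.])
    if z is None: return R.T@(d*c['z_map'][int(round(v)),int(round(u))]-t)
    o=-R.T@t; w=R.T@d; return o+w*(z-o[2])/w[2]
E
python3 - <<'E'
from h import *
for n in('top','scene'):
    c=snap(n,n+'0'); print(n,-c['R'].T@c['t'],c['R'][2],c['K'][0])
s=r.read_state();print(s,r.nose_length)
E
```

```text
top [0.52699142 0.08153192 1.01617996] [ 0.11357588 -0.02096002 -0.99330821] [440.57857663   0.         326.31024884]
scene [1.04083892 0.62453649 0.83291763] [-0.43613057 -0.53617957 -0.72270436] [487.28347301   0.         313.15511633]
{'time': 0.1, 'joint_positions': array([ 1.16138808,  0.33278203, -0.06470923,  1.46085471,  0.02159837,
        1.34990205, -0.0885152 ]), 'joint_vel': array([-0.00071538, -0.00086049,  0.00025181, -0.00058648, -0.00097936,
        0.00053446, -0.0009035 ]), 'joint_torque': array([ 1.81724397e-03, -6.24544215e+01,  2.50576698e-02, -3.90717494e+01,
       -6.13631378e-02,  3.66096874e-02,  6.46608032e-05]), 'ee_pos': array([ 0.23565616, -0.57853032,  0.24685139]), 'eef_rot': array([ 8.29832901e-01, -5.58011617e-01, -5.33170459e-04, -3.26827008e-04]), 'ft_force': array([ 1.00615275, -0.00803124, -0.06031982]), 'torque': array([ 0.01180186, -0.02736219,  0.00192016]), 'width': 0.08725657053929889} 0.025
```

View pics/top0.png

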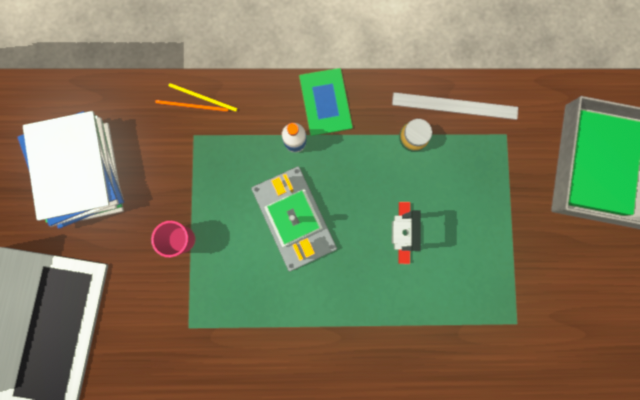

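View pics/scene0.png

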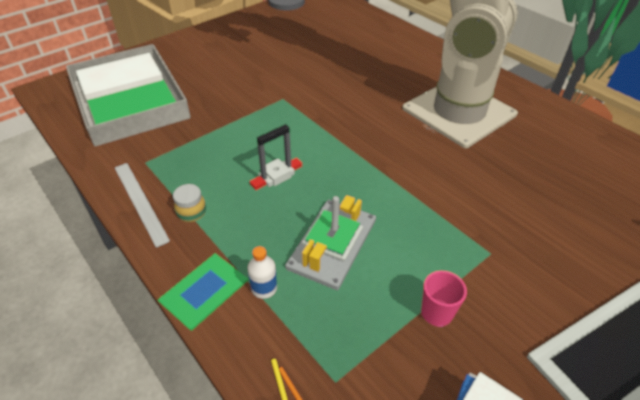

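The top view shows the plate at about (404,233) with its ears up and down in the image, and the jig at about (293,217) with hooks at (282,184) and (303,250). Next I'll view enlarged crops.

```bash
python3 - <<'E'
from h import *
c=dict(np.load('pics/top0.npz'));p=c['pixels']
a=cv2.resize(p[160:280,245:345],None,fx=5,fy=5,interpolation=cv2.INTER_CUBIC)
a=a[:600]
b=cv2.resize(p[190:275,380:440],None,fx=5,fy=5,interpolation=cv2.INTER_CUBIC)
o=np.zeros((600,800,3),np.uint8);o[:600,:500]=a;o[:425,500:]=b
cv2.imwrite('pics/crop1.png',o)
print(world(c,404,233),world(c,293,217,.046),world(c,200,217,0),world(c,293,300,0))
E
```

```text
[ 5.57648557e-01 -1.18580118e-01  2.30353796e-04] [0.59315691 0.13477244 0.046     ] [0.59767507 0.35058015 0.        ] [0.40865506 0.13715753 0.        ]
```

View pics/crop1.png

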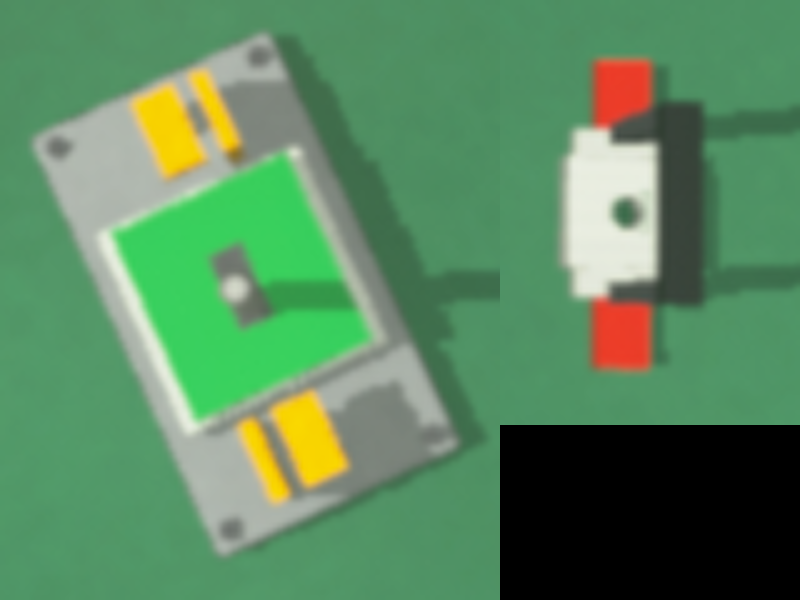

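```bash
python3 - <<'E'
from h import *
c=dict(np.load('pics/top0.npz'))
J=lambda q,z:np.array([world(c,245+(u+.5)/5-.5,160+(v+.5)/5-.5,z) for u,v in q])
P=lambda q,z:np.array([world(c,380+(u-500+.5)/5-.5,190+(v+.5)/5-.5,z) for u,v in q])
ang=lambda d:np.degrees(np.arctan2(d[1],d[0]))
e=P([(594,61),(653,61),(652,370),(592,370)],.014);print('plate',e.mean(0),ang(e[0]+e[1]-e[2]-e[3]),np.linalg.norm(e[0]+e[1]-e[2]-e[3])/2)
b=P([(703,102),(703,304)],.138);print('bar right edge',b,b.mean(0),ang(b[0]-b[1]))
print('hole top', P([(627,212)],.024))
b=J([(265,33),(458,444),(222,555),(35,137)],.018);print('base',b.mean(0),ang(b[0]+b[3]-b[1]-b[2]),np.linalg.norm(b[0]-b[1]))
A=J([(133,103),(172,84),(207,160),(167,180)],.063).mean(0);B=J([(270,406),(313,388),(349,465),(307,489)],.063).mean(0)
print('hooks',A,B,(A+B)/2,ang(A-B),np.linalg.norm(A-B))
rod=J([(235,288)],.138)[0]; print('rod',rod)
u,v=245+235/5,160+288/5
z=c['z_map'];print(np.round([[world(c,uu,vv)[2] for uu in range(289,298)] for vv in range(213,224)],3))
m=(A+B)/2; t=np.radians(ang(A-B)); d=rod-m; print('rod in jig',d[0]*np.cos(t)+d[1]*np.sin(t),-d[0]*np.sin(t)+d[1]*np.cos(t))
# bar by depth
pts=np.array([world(c,uu,vv) for uu in range(398,425) for vv in range(205,256)]);k=pts[(pts[:,2]>.115)&(pts[:,2]<.15)]
print('bar pts',len(k),k.min(0),k.max(0),k.mean(0),np.median(k[:,2]))
s=dict(np.load('pics/scene0.npz'))
pts=np.array([world(s,uu,vv) for uu in range(250,300) for vv in range(115,160)]);k=pts[(pts[:,2]>.12)&(pts[:,2]<.15)]
print('bar pts scene',len(k),k.min(0),k.max(0),np.median(k,0))
pts=np.array([world(s,uu,vv) for uu in range(325,345) for vv in range(190,240)]);k=pts[(pts[:,2]>.07)&(pts[:,2]<.15)]
print('rod scene',len(k),k.min(0),k.max(0),np.median(k,0))
from scipy.spatial.transform import Rotation as Ro
st=r.read_state();print(Ro.from_quat(st['eef_rot']).as_matrix())
E
```

```text
plate [ 0.55847196 -0.11625192  0.014     ] -1.8848466319435822 0.14036800829547752
bar right edge [[ 0.59930702 -0.12538988  0.138     ]
 [ 0.51878184 -0.12279706  0.138     ]] [ 0.55904443 -0.12409347  0.138     ] -1.8442221731683537
hole top [[ 0.55916268 -0.11622416  0.024     ]]
base [0.59369489 0.13517053 0.018     ] 24.54233887188844 0.20716112197887657
hooks [0.65998654 0.16534613 0.063     ] [0.52732502 0.10473376 0.063     ] [0.59365578 0.13503995 0.063     ] 24.555417746962924 0.14585245668879207
rod [0.58650156 0.13250967 0.138     ]
[[0.044 0.047 0.045 0.047 0.048 0.047 0.048 0.047 0.045]
 [0.051 0.048 0.135 0.135 0.133 0.046 0.045 0.044 0.046]
 [0.046 0.135 0.14  0.136 0.135 0.135 0.046 0.049 0.044]
 [0.134 1.016 0.139 0.142 0.14  0.137 0.138 0.047 1.016]
 [0.137 0.138 0.138 0.139 0.139 0.137 0.136 0.105 0.05 ]
 [0.135 0.139 0.137 0.141 0.139 0.139 0.134 0.114 0.045]
 [0.045 0.136 0.14  0.138 0.139 0.138 0.132 0.107 0.07 ]
 [0.046 0.134 0.135 0.136 1.016 0.136 0.117 0.095 0.063]
 [0.046 0.048 0.101 0.123 0.121 0.112 0.097 0.078 0.052]
 [0.042 0.046 0.046 0.063 0.088 0.084 0.073 0.058 0.047]
 [0.047 0.045 0.047 0.047 0.048 0.045 0.046 0.045 0.047]]
rod in jig -0.007558707821532841 0.0006716602735198445
bar pts 378 [ 0.51955429 -0.12504831  0.11638781] [ 0.60006152 -0.1073588   0.14204   ] [ 0.55938297 -0.11567046  0.13682753] 0.13767442723169077
bar pts scene 340 [ 0.51415897 -0.12566052  0.12053274] [ 0.59761103 -0.1049259   0.14215457] [ 0.55973848 -0.11033142  0.13668281]
rod scene 178 [0.57775514 0.12666443 0.07015372] [0.59147603 0.14058401 0.14133369] [0.58703198 0.13664427 0.10968148]
[[ 3.77245502e-01 -9.26113147e-01 -5.20138244e-04]
 [-9.26112450e-01 -3.77245857e-01  1.13745423e-03]
 [-1.24963131e-03  5.26070117e-05 -9.99999218e-01]]
```

```bash
python3 - <<'E'
from h import *
s=dict(np.load('pics/scene0.npz'))['pixels']
a=cv2.resize(s[115:200,235:315],None,fx=5,fy=5,interpolation=cv2.INTER_CUBIC)
b=cv2.resize(s[190:295,280:380],None,fx=4,fy=4,interpolation=cv2.INTER_CUBIC)
o=np.zeros((430,800,3),np.uint8);o[:425,:400]=a;o[:420,400:]=b
cv2.imwrite('pics/crop2.png',o)
E
```

```text
(no output)
```

View pics/crop2.png

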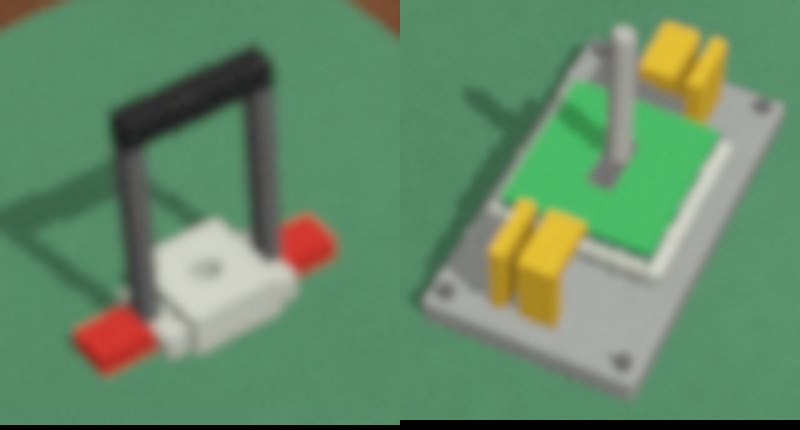

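The plate's bar is at (0.559, -0.116) with its x axis at -1.9°. The jig centre is (0.5937, 0.135) at 24.55°. The rod is at (0.5865, 0.1325), about 7.5 mm towards the near hook; in the crop the slot runs from the rod base at (620,155) to (605,178), which agrees. The plan is to grip at yaw -91.9° (spin -24°), then spin +96.4° to reach 70° anticlockwise.

```bash
python3 -m creep '[{"x":0.03,"y":0.044,"spin":-3},{"x":0.065,"y":0.092,"spin":-6},{"x":0.1,"y":0.143,"spin":-9},{"x":0.135,"y":0.193,"spin":-12},{"x":0.17,"y":0.243,"spin":-15},{"x":0.205,"y":0.293,"spin":-18},{"x":0.24,"y":0.343,"spin":-21},{"x":0.275,"y":0.393,"spin":-24},{"x":0.305,"y":0.436,"spin":-24.1},{"x":0.323,"y":0.4625,"spin":-24.1},{"x":0.323,"y":0.4625,"spin":-24.1},{"x":0.323,"y":0.4625,"spin":-24.1}]' 0.087 30
```

```text
invalid input at $[0]: expected keys x, y, z, spin
```

```bash
python3 -m creep '[{"x":0.03,"y":0.044,"z":0,"spin":-3},{"x":0.065,"y":0.092,"z":0,"spin":-6},{"x":0.1,"y":0.143,"z":0,"spin":-9},{"x":0.135,"y":0.193,"z":0,"spin":-12},{"x":0.17,"y":0.243,"z":0,"spin":-15},{"x":0.205,"y":0.293,"z":0,"spin":-18},{"x":0.24,"y":0.343,"z":0,"spin":-21},{"x":0.275,"y":0.393,"z":0,"spin":-24},{"x":0.305,"y":0.436,"z":0,"spin":-24.1},{"x":0.323,"y":0.4625,"z":0,"spin":-24.1},{"x":0.323,"y":0.4625,"z":0,"spin":-24.1},{"x":0.323,"y":0.4625,"z":0,"spin":-24.1}]' 0.087 30
```

```text
time: 1.6
ee_pos: [0.5583, -0.1172, 0.2472]
eef_rot: [-0.695, 0.719, 0.0, -0.0]
ft_force: [-0.1, -0.4, -0.0]
width: 0.0871
```

```bash
python3 -m creep '[{"x":0.0005,"y":0.001,"z":-0.03,"spin":0},{"x":0.0005,"y":0.001,"z":-0.06,"spin":0},{"x":0.0005,"y":0.001,"z":-0.085,"spin":0},{"x":0.0005,"y":0.001,"z":-0.1,"spin":0},{"x":0.0005,"y":0.001,"z":-0.111,"spin":0},{"x":0.0005,"y":0.001,"z":-0.111,"spin":0},{"x":0.0005,"y":0.001,"z":-0.111,"spin":0}]' && python3 -m creep '[{"x":0,"y":0,"z":0,"spin":0},{"x":0,"y":0,"z":0,"spin":0},{"x":0,"y":0,"z":0,"spin":0},{"x":0,"y":0,"z":0,"spin":0},{"x":0,"y":0,"z":0,"spin":0},{"x":0,"y":0,"z":0,"spin":0}]' 0.005 40
```

```text
time: 2.48
ee_pos: [0.5598, -0.1155, 0.1374]
eef_rot: [-0.695, 0.719, -0.001, 0.0]
ft_force: [0.3, 0.4, -0.4]
width: 0.0867
time: 3.22
ee_pos: [0.5593, -0.1154, 0.1366]
eef_rot: [-0.695, 0.719, -0.0, -0.0]
ft_force: [-0.2, -0.0, 0.1]
width: 0.0351
```

```bash
python3 -m creep '[{"x":0,"y":0,"z":0,"spin":0},{"x":0,"y":0,"z":0,"spin":0},{"x":0,"y":0,"z":0,"spin":0},{"x":0,"y":0,"z":0,"spin":0},{"x":0,"y":0,"z":0,"spin":0}]'  && python3 -m creep '[{"x":0,"y":0,"z":0.005,"spin":0},{"x":0,"y":0,"z":0.015,"spin":0},{"x":0,"y":0,"z":0.035,"spin":0},{"x":0,"y":0,"z":0.06,"spin":0},{"x":0,"y":0,"z":0.085,"spin":0},{"x":0,"y":0,"z":0.11,"spin":0},{"x":0,"y":0,"z":0.135,"spin":0},{"x":0,"y":0,"z":0.155,"spin":0},{"x":0,"y":0,"z":0.165,"spin":0},{"x":0,"y":0,"z":0.165,"spin":0}]'
```

```text
time: 3.85
ee_pos: [0.5593, -0.1155, 0.1366]
eef_rot: [-0.695, 0.719, -0.0, -0.0]
ft_force: [-1.0, -2.0, 1.3]
width: 0.0154
time: 5.1
ee_pos: [0.5594, -0.1151, 0.3019]
eef_rot: [-0.695, 0.719, -0.0, 0.0]
ft_force: [0.9, 0.3, -6.1]
width: 0.0156
```

```bash
python3 -m creep '[{"x":0.001,"y":0.008,"z":0,"spin":4},{"x":0.003,"y":0.03,"z":0,"spin":12},{"x":0.006,"y":0.06,"z":0,"spin":21},{"x":0.009,"y":0.09,"z":0,"spin":31},{"x":0.012,"y":0.12,"z":0,"spin":41},{"x":0.015,"y":0.15,"z":0,"spin":51},{"x":0.018,"y":0.18,"z":0,"spin":61},{"x":0.021,"y":0.205,"z":0,"spin":71},{"x":0.024,"y":0.225,"z":0,"spin":81},{"x":0.026,"y":0.24,"z":0,"spin":90},{"x":0.027,"y":0.247,"z":0,"spin":95},{"x":0.027,"y":0.248,"z":0,"spin":96.4}]' && python3 -m creep '[{"x":0,"y":0,"z":0,"spin":0},{"x":0,"y":0,"z":0,"spin":0},{"x":0,"y":0,"z":0,"spin":0},{"x":0,"y":0,"z":0,"spin":0},{"x":0,"y":0,"z":0,"spin":0},{"x":0,"y":0,"z":0,"spin":0},{"x":0,"y":0,"z":0,"spin":0},{"x":0,"y":0,"z":0,"spin":0}]' && python3 - <<'E'
from h import *
c=snap('scene','s1',(240,80,440,280),3)
c=snap('top','t1',(220,140,400,290),3)
a=cv2.imread('pics/s1.png');b=cv2.imread('pics/t1.png')
a=cv2.resize(a,(400,400));b=cv2.resize(b,(400,333))
o=np.zeros((400,800,3),np.uint8);o[:,:400]=a;o[:333,400:]=b;cv2.imwrite('pics/m1.png',o)
E
```

```text
time: 6.6
ee_pos: [0.5858, 0.1332, 0.3005]
eef_rot: [0.999, 0.04, -0.001, -0.0]
ft_force: [1.0, -0.9, -6.8]
width: 0.0153
time: 7.6
ee_pos: [0.5863, 0.1327, 0.3016]
eef_rot: [0.999, 0.039, 0.0, -0.0]
ft_force: [-0.9, -0.1, -6.0]
width: 0.0153
```

View pics/m1.png

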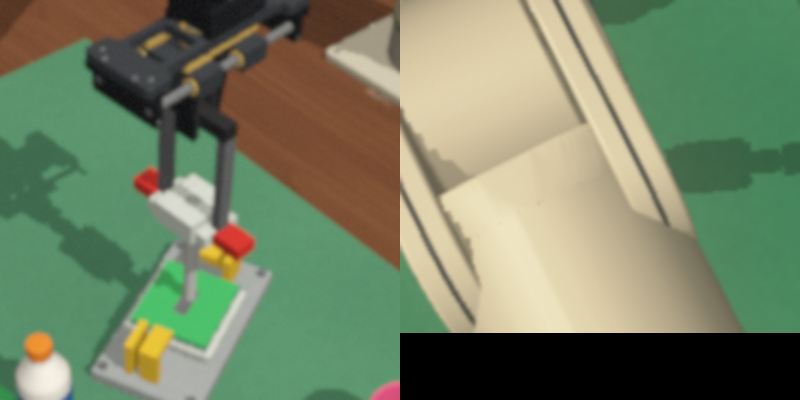

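```bash
cat >> h.py <<'E'
def proj(c,X):
    q=np.atleast_2d(X)@c['R'].T+c['t']; q=q@c['K'].T; return q[:,:2]/q[:,2:]
def overlay(c,hole,yaw,crop,s,fn,rod=None):
    x0,y0,x1,y1=crop; im=cv2.resize(c['pixels'][y0:y1,x0:x1],None,fx=s,fy=s,interpolation=cv2.INTER_CUBIC)
    a=np.radians(yaw);M=np.array([[np.cos(a),-np.sin(a),0],[np.sin(a),np.cos(a),0],[0,0,1]])
    def poly(P,col,w=True):
        P=np.array(P,float)@(M.T if w else np.eye(3))+(hole if w else 0)
        q=((proj(c,P)-[x0,y0]+.5)*s-.5)
        cv2.polylines(im,[np.round(q*8).astype(int)],True,col,1,cv2.LINE_AA,3)
    for g in(-1,1):
        for z in(0,.014): poly([(g*.038,-.012,z),(g*.07,-.012,z),(g*.07,.012,z),(g*.038,.012,z)],(255,0,0))
    poly([(x,y,.024) for x,y in((-.025,-.027),(.025,-.027),(.025,.027),(-.025,.027))],(255,0,255))
    th=np.linspace(0,2*np.pi,24)[:-1]
    poly([(.00775*np.cos(t),.00775*np.sin(t),.024) for t in th],(0,0,0))
    poly([(x,y,.138) for x,y in((-.041,-.008),(.041,-.008),(.041,.008),(-.041,.008))],(0,255,255))
    if rod is not None:
        for z,R in((.134,.007),(.05,.007)): poly([(rod[0]+R*np.cos(t),rod[1]+R*np.sin(t),z) for t in th],(0,0,255),False)
    cv2.imwrite('pics/'+fn+'.png',im)
E
python3 - <<'E'
from h import *
c=dict(np.load('pics/s1.npz'))
p=np.array([.5863,.1327,.3016-.1366]);print(proj(c,[p,[.5865,.1325,.138]]))
overlay(c,p,94.5,(295,125,395,245),5,'ov1',(.5865,.1325))
E
```

```text
[[334.89992827 188.73934213]
 [334.36402997 198.38621215]]
```

View pics/ov1.png

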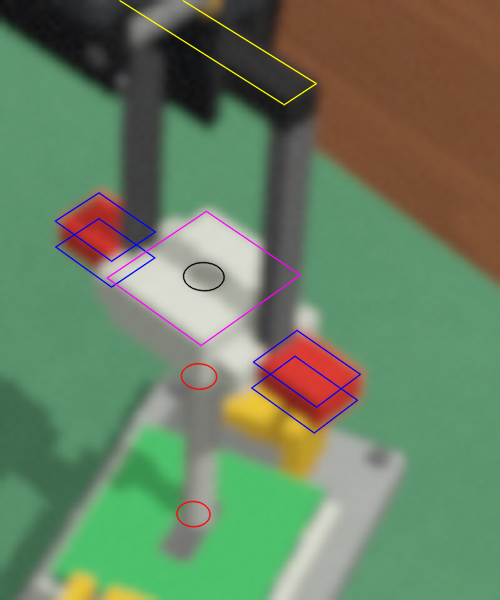

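The overlay agrees with the hanging plate: level, with the ears at (90,240) and (310,375) on the model. The rod lies under the hole to about 1 mm, so I'll lower it and feel for contact.

```bash
python3 -m creep '[{"x":0,"y":0,"z":-0.006,"spin":0},{"x":0,"y":0,"z":-0.014,"spin":0},{"x":0,"y":0,"z":-0.02,"spin":0},{"x":0,"y":0,"z":-0.024,"spin":0},{"x":0,"y":0,"z":-0.026,"spin":0},{"x":0,"y":0,"z":-0.026,"spin":0}]' && python3 -m creep '[{"x":0,"y":0,"z":-0.001,"spin":0},{"x":0,"y":0,"z":-0.002,"spin":0},{"x":0,"y":0,"z":-0.003,"spin":0}]'&& python3 -m creep '[{"x":0,"y":0,"z":-0.001,"spin":0},{"x":0,"y":0,"z":-0.002,"spin":0}]'
```

```text
time: 8.45
ee_pos: [0.5863, 0.1327, 0.2756]
eef_rot: [0.999, 0.039, 0.0, -0.0]
ft_force: [1.1, -0.2, -5.7]
width: 0.0153
time: 8.82
ee_pos: [0.5863, 0.1327, 0.2726]
eef_rot: [0.999, 0.039, 0.0, -0.0]
ft_force: [-0.1, -0.0, -5.5]
width: 0.0155
time: 9.07
ee_pos: [0.5863, 0.1326, 0.2705]
eef_rot: [0.999, 0.039, 0.0, 0.0]
ft_force: [0.2, -0.7, -5.7]
width: 0.0153
```

```bash
python3 -m creep '[{"x":0,"y":0,"z":-0.001,"spin":0},{"x":0,"y":0,"z":-0.002,"spin":0},{"x":0,"y":0,"z":-0.003,"spin":0}]'&& python3 -m creep '[{"x":0,"y":0,"z":-0.002,"spin":0},{"x":0,"y":0,"z":-0.004,"spin":0}]'
```

```text
time: 9.45
ee_pos: [0.5862, 0.1326, 0.2675]
eef_rot: [0.999, 0.039, -0.0, 0.0]
ft_force: [-0.8, -1.2, -4.4]
width: 0.0156
time: 9.7
ee_pos: [0.5862, 0.1326, 0.2634]
eef_rot: [0.999, 0.039, -0.0, 0.0]
ft_force: [-1.1, -0.4, -4.6]
width: 0.0154
```

```bash
python3 -m creep '[{"x":-0.0002,"y":-0.0002,"z":-0.004,"spin":0},{"x":-0.0003,"y":-0.0003,"z":-0.008,"spin":0},{"x":-0.0003,"y":-0.0003,"z":-0.012,"spin":0},{"x":-0.0003,"y":-0.0003,"z":-0.016,"spin":0}]'&& python3 -m creep '[{"x":0,"y":0,"z":-0.004,"spin":0},{"x":0,"y":0,"z":-0.008,"spin":0},{"x":0,"y":0,"z":-0.012,"spin":0},{"x":0,"y":0,"z":-0.016,"spin":0}]'; python3 -c "
from h import *
print(r.read_state()['torque']); c=snap('scene','s2'); overlay(c,np.array([.586,.1323,r.read_state()['ee_pos'][2]-.1366]),94.5,(285,125,405,265),4,'ov2',(.5865,.1325))"
```

```text
time: 10.2
ee_pos: [0.586, 0.1324, 0.2473]
eef_rot: [0.999, 0.039, 0.0, -0.0]
ft_force: [0.1, -0.1, -6.4]
width: 0.0154
time: 10.7
ee_pos: [0.586, 0.1323, 0.2313]
eef_rot: [0.999, 0.039, 0.0, -0.0]
ft_force: [-2.1, -0.0, -5.7]
width: 0.0152
[-0.10092922  0.00677361 -0.01464779]
```

View pics/ov2.png

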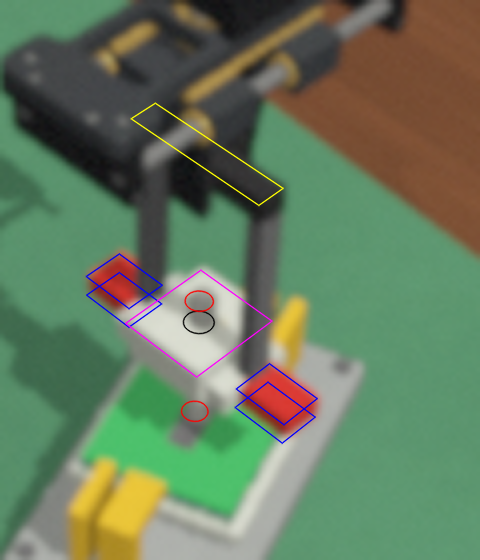

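The plate is level with the rod through its hole, and the ears at (118,280) and (280,395) are clear of both hooks. I'll continue down to just above the bed.

```bash
python3 -m creep '[{"x":-0.0002,"y":0,"z":-0.004,"spin":0},{"x":-0.0003,"y":0,"z":-0.008,"spin":0},{"x":-0.0003,"y":0,"z":-0.012,"spin":0},{"x":-0.0003,"y":0,"z":-0.016,"spin":0},{"x":-0.0003,"y":0,"z":-0.020,"spin":0}]'&& python3 -m creep '[{"x":0,"y":0,"z":-0.004,"spin":0},{"x":0,"y":0,"z":-0.008,"spin":0},{"x":0,"y":0,"z":-0.012,"spin":0},{"x":0,"y":0,"z":-0.016,"spin":0},{"x":0,"y":0,"z":-0.020,"spin":0}]'&& python3 -m creep '[{"x":0,"y":0,"z":-0.002,"spin":0},{"x":0,"y":0,"z":-0.004,"spin":0},{"x":0,"y":0,"z":-0.006,"spin":0},{"x":0,"y":0,"z":-0.006,"spin":0}]'
```

```text
time: 11.38
ee_pos: [0.5857, 0.1324, 0.2113]
eef_rot: [0.999, 0.039, 0.0, -0.0]
ft_force: [-0.6, -0.3, -6.0]
width: 0.0155
time: 12.0
ee_pos: [0.5857, 0.1324, 0.1913]
eef_rot: [0.999, 0.039, 0.0, -0.0]
ft_force: [-0.2, 0.6, -7.3]
width: 0.0159
time: 12.5
ee_pos: [0.5857, 0.1323, 0.1854]
eef_rot: [0.999, 0.039, -0.0, 0.0]
ft_force: [-0.9, -1.0, -5.9]
width: 0.0155
```

```bash
for i in 1 2 3; do python3 -m creep '[{"x":0,"y":0,"z":-0.001,"spin":0},{"x":0,"y":0,"z":-0.002,"spin":0},{"x":0,"y":0,"z":-0.002,"spin":0}]' | grep -v rot; done
```

```text
time: 12.88
ee_pos: [0.5857, 0.1323, 0.1835]
ft_force: [0.1, 0.1, -6.4]
width: 0.0154
time: 13.25
ee_pos: [0.5862, 0.1324, 0.1823]
ft_force: [1.0, -1.0, 1.0]
width: 0.0157
time: 13.62
ee_pos: [0.5859, 0.1324, 0.1798]
ft_force: [0.4, -1.0, 2.6]
width: 0.0157
```

```bash
for i in 1 2 3; do python3 -m creep '[{"x":0,"y":0,"z":-0.001,"spin":0},{"x":0,"y":0,"z":-0.002,"spin":0},{"x":0,"y":0,"z":-0.002,"spin":0}]' | grep -v rot; done; python3 -c "
from h import *
c=snap('scene','s3'); overlay(c,np.array([.586,.1323,r.read_state()['ee_pos'][2]-.1366]),94.5,(275,145,395,295),4,'ov3')"
```

```text
time: 14.0
ee_pos: [0.5858, 0.1324, 0.1776]
ft_force: [1.6, -0.6, 4.1]
width: 0.0151
time: 14.38
ee_pos: [0.5858, 0.1324, 0.1757]
ft_force: [1.1, -0.1, 4.5]
width: 0.0152
time: 14.75
ee_pos: [0.586, 0.1324, 0.1739]
ft_force: [0.7, -0.1, 6.1]
width: 0.0155
```

View pics/ov3.png

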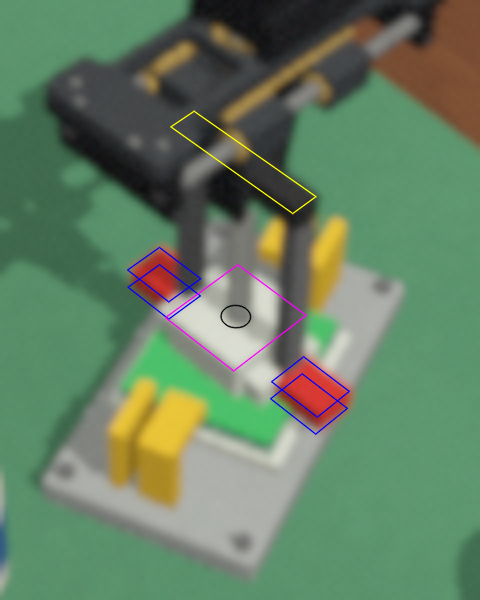

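The plate rests flat on the bed, the rod shows through above the block at (240,230), and the ears at (160,275) and (310,390) clear the hooks. The force slope of 0.6 N/mm matches the spring. I'll press about 1 mm more, then turn clockwise.

```bash
python3 -m creep '[{"x":0,"y":0,"z":-0.0005,"spin":0},{"x":0,"y":0,"z":-0.0012,"spin":0},{"x":0,"y":0,"z":-0.0012,"spin":0},{"x":0,"y":0,"z":-0.0012,"spin":0}]' && python3 -m creep '[{"x":0,"y":0,"z":0,"spin":-4},{"x":0,"y":0,"z":0,"spin":-9},{"x":0,"y":0,"z":0,"spin":-14},{"x":0,"y":0,"z":0,"spin":-19},{"x":0,"y":0,"z":0,"spin":-24},{"x":0,"y":0,"z":0,"spin":-29},{"x":0,"y":0,"z":0,"spin":-34},{"x":0,"y":0,"z":0,"spin":-38}]'; python3 -c "
from bench import r
print(r.read_state()['torque'])"
```

```text
time: 15.3
ee_pos: [0.586, 0.1324, 0.1728]
eef_rot: [0.999, 0.039, 0.001, -0.0]
ft_force: [1.9, -0.8, 7.3]
width: 0.0154
time: 16.3
ee_pos: [0.5857, 0.1324, 0.1727]
eef_rot: [0.957, -0.29, 0.0, -0.0]
ft_force: [0.3, -1.6, 6.4]
width: 0.0151
[-0.02516166  0.11897517  0.16443012]
```

```bash
for i in 1 2; do python3 -m creep '[{"x":0,"y":0,"z":0,"spin":-4},{"x":0,"y":0,"z":0,"spin":-8},{"x":0,"y":0,"z":0,"spin":-12},{"x":0,"y":0,"z":0,"spin":-16}]' ; python3 -c "
from h import *
print(r.read_state()['torque'])
if $i==2: c=snap('scene','s4'); overlay(c,np.array([.586,.1323,r.read_state()['ee_pos'][2]-.1366]),24.5,(275,165,395,295),4,'ov4')"; done
```

```text
time: 16.8
ee_pos: [0.5858, 0.1325, 0.1727]
eef_rot: [0.908, -0.42, 0.0, -0.0]
ft_force: [1.2, -1.3, 7.0]
width: 0.0158
[0.0088097  0.01411379 0.19939061]
time: 17.3
ee_pos: [0.5859, 0.1324, 0.1728]
eef_rot: [0.84, -0.542, 0.0, -0.0]
ft_force: [0.3, -0.5, 6.6]
width: 0.0156
[-0.07397491 -0.08252087  0.20608859]
```

View pics/ov4.png

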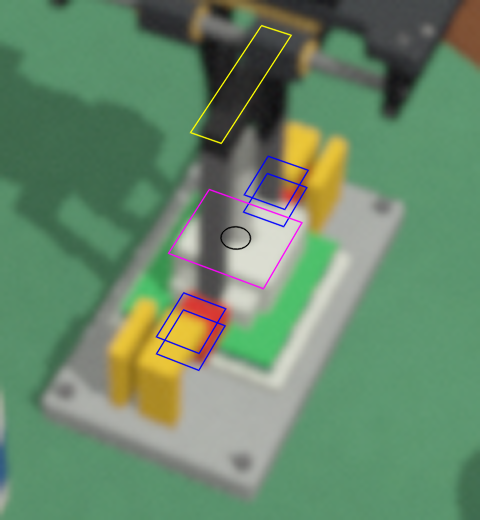

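Both ears are under the roofs: the near ear's red shows on either side of the near roof at (190,330), and the far one at (290,195). Yaw is 24.3° against the jig's 24.55°. I'll turn 2° further, in case the bar lags in the pads, then open.

```bash
python3 -m creep '[{"x":0,"y":0,"z":0,"spin":-1},{"x":0,"y":0,"z":0,"spin":-2},{"x":0,"y":0,"z":0,"spin":-2}]' ; python3 -c "
from bench import r
print(r.read_state()['torque'])"
python3 -m creep '[{"x":0,"y":0,"z":0.001,"spin":0},{"x":0,"y":0,"z":0.002,"spin":0},{"x":0,"y":0,"z":0.003,"spin":0},{"x":0,"y":0,"z":0.003,"spin":0}]'
```

```text
time: 17.73
ee_pos: [0.5859, 0.1324, 0.1728]
eef_rot: [0.831, -0.556, 0.0, -0.0]
ft_force: [0.4, -0.9, 7.3]
width: 0.0155
[-0.09468748 -0.07963442  0.14098694]
time: 18.23
ee_pos: [0.5857, 0.1323, 0.1753]
eef_rot: [0.831, -0.556, 0.0, -0.0]
ft_force: [3.1, -0.0, 1.0]
width: 0.0155
```

The force dropped from 7 to 1 N over a 2.5 mm lift, so the roofs have taken the spring load. I'll open and retreat.

```bash
python3 -m creep '[{"x":0,"y":0,"z":0,"spin":0},{"x":0,"y":0,"z":0,"spin":0},{"x":0,"y":0,"z":0,"spin":0},{"x":0,"y":0,"z":0,"spin":0},{"x":0,"y":0,"z":0,"spin":0},{"x":0,"y":0,"z":0,"spin":0},{"x":0,"y":0,"z":0,"spin":0},{"x":0,"y":0,"z":0,"spin":0}]' 0.08 && python3 -m creep '[{"x":0,"y":0,"z":0.005,"spin":0},{"x":0,"y":0,"z":0.015,"spin":0},{"x":0,"y":0,"z":0.035,"spin":0},{"x":0,"y":0,"z":0.06,"spin":0},{"x":0,"y":0,"z":0.09,"spin":0},{"x":0,"y":0,"z":0.12,"spin":0},{"x":-0.03,"y":0,"z":0.13,"spin":0},{"x":-0.07,"y":0,"z":0.13,"spin":0},{"x":-0.11,"y":0,"z":0.13,"spin":0},{"x":-0.14,"y":0,"z":0.13,"spin":0},{"x":-0.16,"y":0,"z":0.13,"spin":0},{"x":-0.16,"y":0,"z":0.13,"spin":0}]' && python3 -c "
from h import *
c=snap('top','t5',(235,150,355,290),5);c=snap('scene','s5');overlay(c,np.array([.5862,.1324,.039]),24.5,(275,165,395,295),4,'ov5')
a=cv2.imread('pics/ov5.png');b=cv2.resize(cv2.imread('pics/t5.png'),None,fx=.6,fy=.6)
o=np.zeros((520,800,3),np.uint8);o[:,:400]=a[:,:400];o[:b.shape[0],420:420+b.shape[1]]=b;cv2.imwrite('pics/m5.png',o)"
```

```text
time: 19.23
ee_pos: [0.5857, 0.1323, 0.1754]
eef_rot: [0.831, -0.556, -0.0, 0.0]
ft_force: [-0.0, -0.1, -0.2]
width: 0.0787
time: 20.72
ee_pos: [0.4252, 0.1327, 0.3071]
eef_rot: [0.832, -0.556, 0.001, -0.0]
ft_force: [0.5, -0.3, 1.0]
width: 0.0797
```

View pics/m5.png

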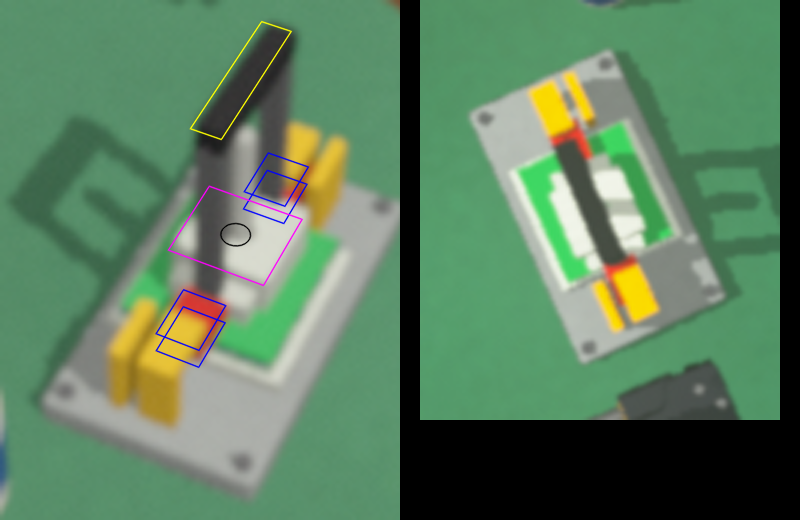

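Both ears are under the roofs and the bar is level, but in the top view the bar's angle looks a few degrees off the jig's. I'll measure that before handing in.

```bash
python3 - <<'E'
from h import *
for n in('t5','s5'):
    c=dict(np.load(f'pics/{n}.npz')) 
    rng=(range(270,320),range(180,245)) if n=='t5' else (range(315,352),range(165,205))
    P=np.array([world(c,u,v) for u in rng[0] for v in rng[1]])
    dark=np.array([c['pixels'][v,u].max()<90 for u in rng[0] for v in rng[1]])
    k=P[(P[:,2]>.155)&(P[:,2]<.19)&dark]
    k=k[(np.abs(k[:,:2]-[.586,.132])<.06).all(1)]
    (cx,cy),(w,h),_=cv2.minAreaRect(k[:,:2].astype(np.float32)); d=np.linalg.svd(k[:,:2]-k[:,:2].mean(0))[2][0]
    e=(k[:,:2]-k[:,:2].mean(0))@d
    print(n,len(k),cx,cy,w,h,np.degrees(np.arctan2(d[1],d[0]))%180,'z median',np.median(k[:,2]),'tilt slope mm/82mm',np.polyfit(e,k[:,2],1)[0]*82)
E
python3 - <<'E'
import cv2,numpy as np
c=np.load('pics/t5.npz')['pixels'][175:255,265:330]
cv2.imwrite('pics/t5z.png',cv2.resize(c,None,fx=7,fy=7,interpolation=cv2.INTER_CUBIC))
E
```

```text
t5 251 0.5850127339363098 0.13141413033008575 0.07953643053770065 0.011897040531039238 22.787449840384113 z median 0.1772190345857546 tilt slope mm/82mm -0.39148113269099355
s5 352 0.5849554538726807 0.13451309502124786 0.08025355637073517 0.01631198450922966 21.15266557594603 z median 0.17681125282298155 tilt slope mm/82mm 4.732233609278941
```

View pics/t5z.png

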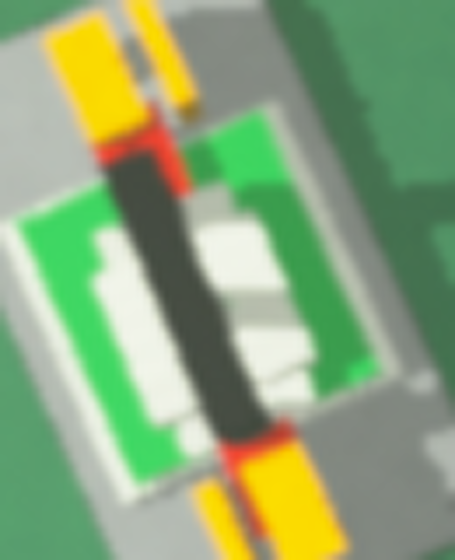

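The top depth gives a bar angle of 22.8°, which is 1.8° past the jig line and within 8°. The bar top is at 0.177 m (bed about 7 mm) and level to 0.4 mm. The zoomed top view shows both ears under the roofs, near (125,130) and (260,440). Handing in.

```bash
python3 -c "
from bench import r
print(r.close_job(), r.read_state()['time'])"
```

```text
the job is handed in; nothing more can be done
the job is handed in; nothing more can be done
```

The clamp plate is on the rod, pressed down, turned clockwise under both hooks and released, and the job is handed in at about 21 s of the 58 s allowed. I gripped it by the bar and lowered it level with its x axis 70° anticlockwise of the jig. I pressed the bed to about 10 mm and then turned the plate.

- **Forces:** the most I read was about 7 N. Easing the plate up 2.5 mm dropped the reading from 7 N to 1 N, as expected once the hook roofs carry the spring load.
- **Angle:** the last top camera measurement puts the plate 1.8° past the jig's line, on the clockwise side, within the 8° allowed. Both red ears show under the roofs.
- **Height:** the bar top is at 0.177 m, which means the bed is held at about 7 mm.
- **Level:** the two cameras disagree. The top camera's depth shows 0.4 mm of slope over the bar. The scene camera's fit gave about 4.7 mm and an angle of 21.2°. I put that down to the bar's side faces being included in the fit and did not check it further; the overlay of that picture looked level.
- **Cup, bottle and tin:** the arm kept away from them, but I did not measure their positions again.

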